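# Hold the glued corner joint under its press

## Robot

A 6-joint arm with a two-finger parallel gripper is mounted at the origin on the work surface. World frame = base frame: x ahead of the robot, y to its left, z up, the work surface at z = 0. Lengths are in m, angles in rad, forces in N, time in s.
With the tool pointing down it reaches from about 0.3 to 0.875 m from the base axis. Payload 6.4 kg.
Tool frame: the origin (TCP) lies at the very end of the fingers, on their centre line; the grasp point (between the pads) lies 19 mm behind it (ctrl.hold_point_z is the distance from the TCP to the grasp point, in m); y points along the fingers, x is the direction in which the jaws open and shut, and the axes are right-handed (so a half turn about y gives the same grasp; the last joint's range is limited). The gripper opens to 85 mm and grips with 20 to 120 N. Pads are 22 mm wide; open, the fingers measure 114 mm over their backs; the gripper's body (76 mm by 85 mm) begins 54 mm behind the grasp point. The pads swing forward as they close: fully open they stand 13 mm farther back than shut.
Start: joints at [-1.317, 0.181, 1.607, -0, 1.354, -0.206], TCP at [0.255, -0.515, 0.231] pointing down, gripper open.
Joint ranges: [-2.99, 2.99], [-0.89, 2.07], [0.3, 2.58], [-1.14, 4.28], [0, 2.63], [-3.12, 3.12]. Speed limits (rad/s): [2.57, 2.57, 3.01, 3.14, 3.14, 3.14].

## Interface

Orientations are given as a unit quaternion [w, x, y, z].
In Python, from bench import ctrl, imaging gives the robot as it stands.
- The arm moves only by the shell command python3 -m jog 'ROWS'. ROWS is JSON, a list of rows, each a list of 3 entries, a list of its own where there are three numbers: the shift along the tool's x, y, z in cm, then the turn, a rotation vector about the tool's x, y, z in rad, then the finger opening in cm, from 0 to 8.54. A call has 1 to 12 rows; each row shifts and turns the pose as measured when the row begins, along the tool's axes as they then stand; what a row does not reach is not made up. A row lasts 1/12 s, in which the tool goes at most 41.7 mm and 7.16 degrees, less where a joint would pass 70% of its speed; a pose out of reach is approached as far as the arm can. A call is refused whole if a number of a shift passes 4.17 or a number of a turn 0.125, either way. A call with a gripper value outside its range is refused whole. The fingers move at their own pace and stop on an object; the grip force is fixed at half the most. Time passes only in rows, so rows that do not move let the fingers close. It gives the time, the measured TCP pose, the force and the opening at its end, in the units of the state.
- ctrl.get_obs(): the state, without advancing time (a new reading comes with each control period).
- imaging.camera(name): name is "side" or "top"; returns a dict with "frame" (384x512x3 uint8, red, green, blue), "depth" (384x512 float32, m along the optical axis (not along the pixel's ray), 0 where there is no reading), "K" (3x3 intrinsics, pixels), "k1" (the pictures are not rectified: a ray, as slopes to the right and down, at radius r is drawn at 1 + k1 r^2 times it, then the intrinsics apply), "R" (3x3) and "t" (3): a world point X has camera coordinates R X + t. Camera axes: x right, y down, z forward; pixel columns grow to the right and rows downward; lengths in m; the calibration is good to about 2 mm. A picture is of the moment at which its call begins.
- ctrl.hand_in(): hands the job in, once; it reports no verdict.
The state is a dict: "time_s": time; "q": joint angles; "dq": joint speeds; "joint_efforts": joint torques, N m; "eef_pos": TCP position; "eef_rot": TCP orientation; "wrist_force": force on the tool from outside, world axes, zero at the start; "torque": the same for the moment, N m; "opening": opening from 0.0 (shut) to 1.0 (fully open).
Only numpy, scipy, OpenCV 4.12 (cv2) and the standard library are available. Lean on these libraries where they do the work, as an engineer would, in place of code of your own. Each camera call takes 0.05 s, during which the arm holds its last target. There are 200 camera calls.

## Task

One of the three hand presses on the jig has the glued L-shaped corner joint under its foot; the other two only have plain offcuts. Push that press's knob down until the spring of its foot, bearing on the joint, is squeezed about half way (6 of its 12 mm), keep it there for at least three seconds, and finish while still holding it down: do not let go. Leave the other two presses up, and do not shift the wooden pieces or knock any of the things around the jig.

Things in the scene. Friction and masses are not known exactly. Their poses are not given: they have to be found in the camera images.
- jig: fixed jig: grey base plate 220 (x) x 370 (y) x 20 mm thick, origin on its underside on the table, 20 mm behind the plate's centre; +x points to the back, where three aluminium posts (up to 132 mm high) with forward arms carry the presses, +y to its left seen from the robot. The vertical press axes are at x = -20 mm and y = +120 (left), 0 (middle), -120 mm (right)
- plunger_left: left press: black round knob 38 mm across, 20 mm high, on a 12 mm steel stem through a sleeve 28 mm wide (top 130 mm over the table). Origin: centre of the knob's top, where to push, 188 mm over the table at rest; z up. Slides straight down up to 36 mm; its return spring needs about 3 N to start plus 0.15 N per mm and lifts it when let go
- seat_left (a point): point on the base plate's top (20 mm over the table) straight below the left press's axis
- foot_left (a joint): squeeze in m of the spring between the left stem and its foot (32 mm disc, underside 18 mm above the wood at rest): 0 free, 0.012 full; 1.6 N to start plus 0.8 N per mm. The foot meets the wood after 18 mm of knob travel, is half squeezed at 24 mm (knob top 164 mm over the table, about 12 N on the knob in all) and full at 30 mm
- plunger_middle: middle press: black round knob 38 mm across, 20 mm high, on a 12 mm steel stem through a sleeve 28 mm wide (top 130 mm over the table). Origin: centre of the knob's top, where to push, 188 mm over the table at rest; z up. Slides straight down up to 36 mm; its return spring needs about 3 N to start plus 0.15 N per mm and lifts it when let go
- seat_middle (a point): point on the base plate's top (20 mm over the table) straight below the middle press's axis
- foot_middle (a joint): squeeze in m of the spring between the middle stem and its foot (32 mm disc, underside 18 mm above the wood at rest): 0 free, 0.012 full; 1.6 N to start plus 0.8 N per mm. The foot meets the wood after 18 mm of knob travel, is half squeezed at 24 mm (knob top 164 mm over the table, about 12 N on the knob in all) and full at 30 mm
- plunger_right: right press: black round knob 38 mm across, 20 mm high, on a 12 mm steel stem through a sleeve 28 mm wide (top 130 mm over the table). Origin: centre of the knob's top, where to push, 188 mm over the table at rest; z up. Slides straight down up to 36 mm; its return spring needs about 3 N to start plus 0.15 N per mm and lifts it when let go
- seat_right (a point): point on the base plate's top (20 mm over the table) straight below the right press's axis
- foot_right (a joint): squeeze in m of the spring between the right stem and its foot (32 mm disc, underside 18 mm above the wood at rest): 0 free, 0.012 full; 1.6 N to start plus 0.8 N per mm. The foot meets the wood after 18 mm of knob travel, is half squeezed at 24 mm (knob top 164 mm over the table, about 12 N on the knob in all) and full at 30 mm
- corner_joint: the glued corner joint, loose, light wood, L-shaped, 30 mm high, legs 30 mm wide; origin on the underside at the centre of the corner where the legs meet; one leg runs 95 mm from there to its -x (about towards the robot), the other 55 mm to its +y; its corner lies about centred (within about 10 mm) under one of the presses
- straight_bar: offcut, loose, light wood, straight, 30 x 90 (y) x 30 mm high, origin at the centre of the underside; under another press
- square_block: offcut, loose, light wood, square, 46 x 46 x 30 mm high, origin at the centre of the underside; under the remaining press
- ratchet: black-handled ratchet, 190 mm long, lying just in front of the jig's base plate; loose, leave it where it is; origin on its underside near its middle
- clamp: yellow plastic spring clamp, 120 mm long, lying flat, left of the jig; loose, leave it where it is; origin on its underside near its middle
- spirit_level: aluminium spirit level, 306 mm long, 24 mm thick, 52 mm high, standing on edge behind the jig; loose, leave it where it is; origin on its underside near its middle
- dish: white ceramic dish, 112 mm across, 30 mm high, with steel dowel pins, right of the jig; loose, leave it where it is; origin on its underside near its middle
- jar: glass jar, 80 mm across, 116 mm high, its lid held by a steel latch, right of the jig; loose, leave it where it is; origin on its underside near its middle
- try_square: try square with dark wooden stock and steel blade, about 170 mm long, lying flat, left of the jig; loose, leave it where it is; origin on its underside near its middle

How it is judged:
On the way:
1. the foot over the corner joint is squeezed about half way and kept so for three seconds, the other presses up (((horizontal distance between corner_joint and seat_left below 0.025 m and value of joint foot_left between 0.003 and 0.009 m and contact force between plunger_left and corner_joint above 2 N and contact force between any of the fingers, the arm and plunger_left above 4 N and distance of each of plunger_middle, plunger_right from where it was at the start of the episode below 0.004 m) or (horizontal distance between corner_joint and seat_middle below 0.025 m and value of joint foot_middle between 0.003 and 0.009 m and contact force between plunger_middle and corner_joint above 2 N and contact force between any of the fingers, the arm and plunger_middle above 4 N and distance of each of plunger_left, plunger_right from where it was at the start of the episode below 0.004 m) or (horizontal distance between corner_joint and seat_right below 0.025 m and value of joint foot_right between 0.003 and 0.009 m and contact force between plunger_right and corner_joint above 2 N and contact force between any of the fingers, the arm and plunger_right above 4 N and distance of each of plunger_left, plunger_middle from where it was at the start of the episode below 0.004 m))), for 3 s.
At the end, for the whole second after the job is handed in: The robot still pushes the knob of the press over the corner joint (more than 4 N), its foot bears on the joint (more than 2 N) with its spring squeezed between 3 and 9 mm; the other two knobs are up (within 4 mm); the wooden pieces have moved less than 15 mm and the things around less than 30 mm (((horizontal distance between corner_joint and seat_left below 0.025 m and value of joint foot_left between 0.003 and 0.009 m and contact force between plunger_left and corner_joint above 2 N and contact force between any of the fingers, the arm and plunger_left above 4 N and distance of each of plunger_middle, plunger_right from where it was at the start of the episode below 0.004 m) or (horizontal distance between corner_joint and seat_middle below 0.025 m and value of joint foot_middle between 0.003 and 0.009 m and contact force between plunger_middle and corner_joint above 2 N and contact force between any of the fingers, the arm and plunger_middle above 4 N and distance of each of plunger_left, plunger_right from where it was at the start of the episode below 0.004 m) or (horizontal distance between corner_joint and seat_right below 0.025 m and value of joint foot_right between 0.003 and 0.009 m and contact force between plunger_right and corner_joint above 2 N and contact force between any of the fingers, the arm and plunger_right above 4 N and distance of each of plunger_left, plunger_middle from where it was at the start of the episode below 0.004 m)) and distance of each of corner_joint, straight_bar, square_block from where it was at the start of the episode below 0.015 m and distance of each of ratchet, clamp, spirit_level, dish, jar, try_square from where it was at the start of the episode below 0.03 m); the arm keeps its last pose, push and grip.
It fails at once if a press over a plain offcut is pushed down (8 mm or more) ((distance of plunger_left from where it was at the start of the episode above 0.008 m and horizontal distance between corner_joint and seat_left above 0.05 m) or (distance of plunger_middle from where it was at the start of the episode above 0.008 m and horizontal distance between corner_joint and seat_middle above 0.05 m) or (distance of plunger_right from where it was at the start of the episode above 0.008 m and horizontal distance between corner_joint and seat_right above 0.05 m)).
It fails at once if a wooden piece is shifted by over 20 mm or a thing around the jig by over 40 mm (distance of any of corner_joint, straight_bar, square_block from where it was at the start of the episode above 0.02 m or distance of any of ratchet, clamp, spirit_level, dish, jar, try_square from where it was at the start of the episode above 0.04 m).
It also fails if it takes over 35 s, if anything falls off the work surface, if the arm or the gripper's body presses on something with over 40 N, if the wrist force passes 120 N, or if a joint passes its speed limit or range.

## Working session

There is one attempt and no reset: what is moved stays moved. The work goes in short steps, Python scripts to look and compute and a shell command to move; the robot and the scene stay as the last step left them, time stands still between calls to the robot, and variables do not carry over. Pictures are saved under pics/ and viewed, about 8 in all and at most 12, crops included, and the job is handed in when it is done.

```bash
mkdir -p pics; python3 - <<'E'
from bench import ctrl, imaging
import cv2,numpy as np
for n in("top","side"):
    c=imaging.camera(n); cv2.imwrite(f"pics/{n}0.png",cv2.resize(c["frame"][...,::-1],None,fx=1.5,fy=1.5))
    np.savez(f"{n}0.npz",**c); print(n,c["K"].tolist(),c["k1"],(-c["R"].T@c["t"]).round(3),c["R"].round(2).tolist())
o=ctrl.get_obs(); print(o)
E
```

```text
top [[423.6559334929201, 0.0, 254.4587999285292], [0.0, 423.6559334929201, 196.34668919943718], [0.0, 0.0, 1.0]] -0.07006532198334701 [0.424 0.016 1.506] [[0.02, -1.0, 0.0], [-0.99, -0.02, -0.11], [0.11, 0.0, -0.99]]
side [[375.88848062710355, 0.0, 258.3651904727227], [0.0, 375.88848062710355, 192.5566610894069], [0.0, 0.0, 1.0]] -0.11922029434324724 [0.082 0.698 0.832] [[-0.79, -0.61, 0.01], [-0.38, 0.48, -0.79], [0.48, -0.63, -0.61]]
{'time_s': 0.1, 'q': array([-1.31727776e+00,  1.81476085e-01,  1.60790155e+00,  2.21146162e-05,
        1.35380818e+00, -2.06338832e-01]), 'dq': array([ 0.00057366,  0.00070838, -0.00255305, -0.00038627,  0.00092408,
       -0.00017145]), 'joint_efforts': array([ 5.03367119e-04, -4.45875907e+01, -3.52237058e+01, -2.89533773e-04,
        4.11843110e-03, -2.03991490e-07]), 'eef_pos': array([ 0.25507185, -0.51477613,  0.23047212]), 'eef_rot': array([ 0.6011886 , -0.60039998,  0.3732909 , -0.37248629]), 'wrist_force': array([0.21508416, 0.23746945, 0.71133751]), 'torque': array([ 0.02211207, -0.00242337, -0.03281149]), 'opening': 1.000204406068446}
```

View pics/top0.png

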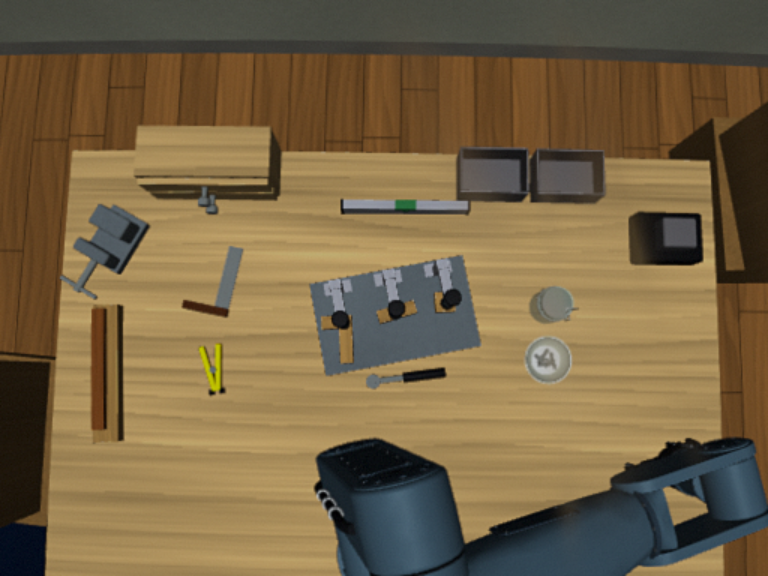

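View pics/side0.png

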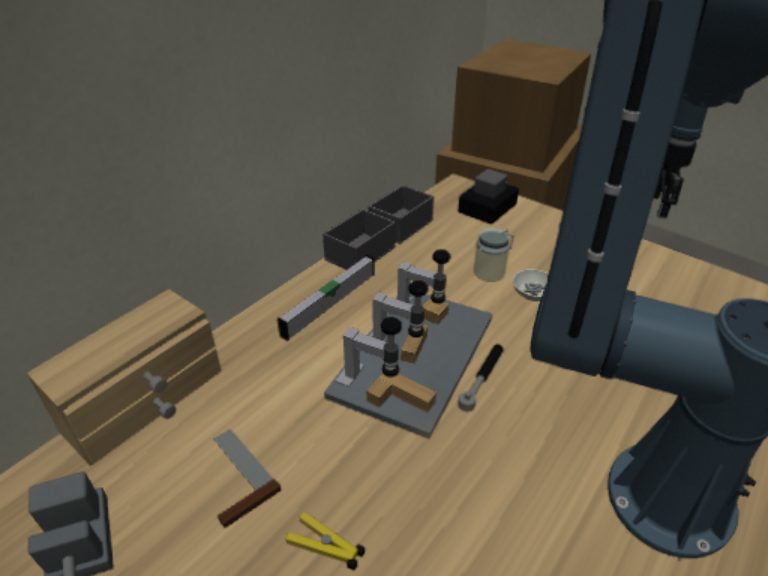

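The joint's L is under the left press: knob at about (340,320) in the enlarged top view and (391,326) in the side view. The middle press has the bar and the right press has the block.

```bash
cat >h.py <<'E'
import numpy as np,cv2
from scipy.spatial.transform import Rotation as Ro
def ray(c,p):
    s=cv2.undistortPoints(np.array([[p]],float),c["K"],np.array([float(c["k1"]),0,0,0]))[0,0]
    R=c["R"]; return -R.T@c["t"], R.T@np.array([*s,1.])
def onplane(c,p,z):
    o,d=ray(c,p); return o+d*(z-o[2])/d[2]
def blobs(c,x0,y0,x1,y1,th=35,amin=15):
    m=(c["frame"][y0:y1,x0:x1].max(2)<th).astype(np.uint8)
    n,l,s,ce=cv2.connectedComponentsWithStats(m)
    return [(ce[i]+[x0,y0],s[i,2:]) for i in range(1,n) if s[i,4]>=amin]
def meet(a,b):
    (o,d),(p,e)=a,b; A=np.c_[d,-e]; t=np.linalg.lstsq(A,p-o,rcond=None)[0]
    q,r=o+d*t[0],p+e*t[1]; return (q+r)/2,np.linalg.norm(q-r)
E
python3 - <<'E'
from h import *
T=np.load("top0.npz");S=np.load("side0.npz")
bt=blobs(T,205,170,315,225);bs=blobs(S,245,160,305,230)
for b in bt: 
    print("T",b[0].round(1),b[1],onplane(T,b[0],.183).round(4), "depth",T["depth"][int(b[0][1]),int(b[0][0])])
for b in bs: print("S",b[0].round(1),b[1],onplane(S,b[0],.180).round(4))
for a in bt:
  for b in bs:
    q,g=meet(ray(T,a[0]),ray(S,b[0]))
    if g<.02: print(a[0].round(),b[0].round(),q.round(4),round(g,4))
# top-surface depth points near knobs
for n,C in(("T",T),("S",S)):
    D=C["depth"];v,u=np.nonzero(D>0)
    s=cv2.undistortPoints(np.c_[u,v].astype(float)[:,None],C["K"],np.array([float(C["k1"]),0,0,0]))[:,0]
    X=(np.c_[s,np.ones(len(s))]*D[v,u][:,None]-C["t"])@C["R"]
    dark=C["frame"][v,u].max(1)<60
    k=dark&(abs(X[:,2]-.188)<.006)&(X[:,0]>.4)&(X[:,0]<.8)&(abs(X[:,1])<.3)
    P=X[k]; m=np.zeros(D.shape,np.uint8); m[v[k],u[k]]=1
    nn,l,st,ce=cv2.connectedComponentsWithStats(m)
    for i in range(1,nn):
        if st[i,4]>8: q=P[l[v[k],u[k]]==i]; print(n,"depth top",st[i,4],((q.min(0)+q.max(0))/2).round(4),q.mean(0).round(4))
from bench import ctrl
o=ctrl.get_obs();w,x,y,z=o["eef_rot"];print(Ro.from_quat([x,y,z,w]).as_matrix().round(3))
E
```

```text
T [300.3 198.9] [ 13  13 122] [ 0.5685 -0.128   0.183 ] depth 1.326383
T [263.7 205.6] [ 11  13 105] [ 0.5453 -0.0133  0.183 ] depth 1.3259964
T [226.8 212.7] [ 12  12 104] [0.5212 0.1021 0.183 ] depth 1.3213625
S [251.9 165.5] [ 19  23 180] [ 0.692  -0.0716  0.18  ]
S [293.7 170.8] [11  9 75] [ 0.5729 -0.1282  0.18  ]
S [278.3 191.9] [ 13  11 106] [ 0.5489 -0.0117  0.18  ]
S [292.3 189.7] [ 8  8 47] [ 0.5233 -0.0454  0.18  ]
S [291.4 199.2] [ 8  6 29] [ 0.501  -0.0073  0.18  ]
S [277.5 211.6] [ 9  8 57] [0.501  0.0599 0.18  ]
S [260. 217.] [ 13  12 128] [0.5244 0.106  0.18  ]
S [276.6 221.5] [10  7 39] [0.4799 0.0934 0.18  ]
[300. 199.] [294. 171.] [ 0.5703 -0.1273  0.1813] 0.0036
[300. 199.] [292. 190.] [ 0.5777 -0.137   0.0996] 0.0001
[300. 199.] [291. 199.] [ 0.582  -0.1422  0.055 ] 0.0012
[264. 206.] [278. 192.] [ 0.5471 -0.0124  0.1801] 0.0037
[264. 206.] [277. 212.] [ 0.5517 -0.0156  0.1025] 0.002
[264. 206.] [277. 222.] [ 0.5548 -0.0169  0.0601] 0.0038
[227. 213.] [260. 217.] [0.5234 0.1036 0.1784] 0.0044
T depth top 103 [ 0.5711 -0.1315  0.1881] [ 0.5704 -0.1312  0.1869]
T depth top 99 [ 0.5457 -0.0141  0.188 ] [ 0.5465 -0.0136  0.1875]
T depth top 105 [0.5217 0.1029 0.188 ] [0.5217 0.1029 0.187 ]
S depth top 59 [ 0.5711 -0.1283  0.1872] [ 0.57   -0.1254  0.1867]
S depth top 89 [ 0.5461 -0.0104  0.1865] [ 0.5458 -0.0086  0.187 ]
S depth top 112 [0.5232 0.1069 0.1871] [0.5213 0.108  0.1869]
[[ 0.444 -0.     0.896]
 [-0.896  0.002  0.444]
 [-0.002 -1.     0.   ]]
```

```bash
python3 -m jog '[[[0,-1,0],[0,0,0],0],[[-1,-1,1.2],[0,0,0],0],[[-2.1,0,2.5],[0,0,0],0],[[-2.1,0,2.5],[0,0,0],0],[[-2.1,0,2.5],[0,0,0],0],[[-2.1,0,2.5],[0,0,0],0],[[-2.1,0,2.5],[0,0,0],0],[[-2.1,0,2.5],[0,0,0],0],[[-2.1,0,2.5],[0,0,0],0],[[-2.1,0,2.5],[0,0,0],0],[[-2.1,0,2.5],[0,0,0],0],[[-2.1,0,2.5],[0,0,0],0]]'
cat >go.py <<'E'
from h import *
from bench import ctrl
import sys
o=ctrl.get_obs();w,x,y,z=o["eef_rot"];M=Ro.from_quat([x,y,z,w]).as_matrix()
g=np.array([float(a) for a in sys.argv[1:4]])
print("pos",o["eef_pos"].round(4),"t",o["time_s"],"open",o["opening"],"F",o["wrist_force"].round(1)); print("cm tool",((g-o["eef_pos"])@M*100).round(2)); print(M.round(3))
E
python3 go.py .522 .104 .22
```

```text
time_s: 1.1
eef_pos: [0.3947, -0.194, 0.2567]
eef_rot: [0.599, -0.598, 0.376, -0.377]
wrist_force: [0.1, 0.8, -0.2]
opening: -0.004
pos [ 0.3947 -0.194   0.2567] t 1.1 open -0.0036247410501105363 F [ 0.1  0.8 -0.2]
cm tool [-21.35   3.68  24.37]
[[ 0.433  0.001  0.901]
 [-0.901 -0.     0.433]
 [ 0.001 -1.     0.001]]
```

```bash
python3 -m jog '[[[-2.1,0,2.4],[0,0,0],0],[[-2.1,0,2.4],[0,0,0],0],[[-2.1,0,2.4],[0,0,0],0],[[-2.1,0,2.4],[0,0,0],0],[[-2.1,0,2.4],[0,0,0],0],[[-2.1,0,2.4],[0,0,0],0],[[-2.1,0,2.4],[0,0,0],0],[[-2.1,0,2.4],[0,0,0],0],[[-2.1,0,2.4],[0,0,0],0],[[-1.2,0,1.4],[0,0,0],0],[[0,0,0],[0,0,0],0],[[0,0,0],[0,0,0],0]]'
python3 go.py .522 .104 .2
```

```text
time_s: 2.1
eef_pos: [0.5201, 0.1088, 0.2656]
eef_rot: [0.601, -0.599, 0.371, -0.377]
wrist_force: [0.1, -0.4, 0.6]
opening: -0.001
pos [0.5201 0.1088 0.2656] t 2.1 open -0.001377765953176068 F [ 0.1 -0.4  0.6]
cm tool [ 0.48  6.56 -0.09]
[[ 0.44   0.01   0.898]
 [-0.898 -0.002  0.44 ]
 [ 0.006 -1.     0.008]]
```

```bash
python3 -m jog '[[[0.2,1.5,0],[0,0,0],0],[[0.2,1.5,0],[0,0,0],0],[[0.1,1.5,0],[0,0,0],0],[[0,1.2,0],[0,0,0],0],[[0,0,0],[0,0,0],0]]'
python3 go.py .522 .104 .164
python3 - <<'E'
from bench import imaging
import cv2,numpy as np
a=imaging.camera("side");b=imaging.camera("top")
np.savez("side1.npz",**a)
A=cv2.resize(a["frame"][140:290,200:340,::-1],None,fx=3,fy=3);B=cv2.resize(b["frame"][150:270,190:290,::-1],None,fx=3.75,fy=3.75)
cv2.imwrite("pics/c1.png",np.hstack([A,B[:450]]))
E
```

```text
time_s: 2.52
eef_pos: [0.5229, 0.1002, 0.2095]
eef_rot: [0.601, -0.598, 0.37, -0.379]
wrist_force: [-0.5, 0.6, -0.6]
opening: -0.001
pos [0.5229 0.1002 0.2095] t 2.5167 open -0.0008696674721669033 F [-0.5  0.6 -0.6]
cm tool [-0.42  4.55  0.04]
[[ 0.438  0.013  0.899]
 [-0.899 -0.003  0.439]
 [ 0.009 -1.     0.01 ]]
```

View pics/c1.png

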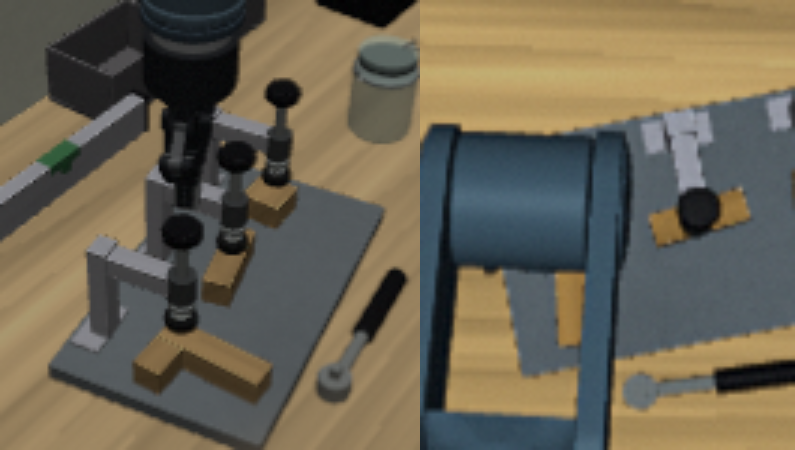

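The side crop shows the closed fingertips just above the left knob, at (182,232), with the L-joint under its foot. I'll go down now.

```bash
python3 -m jog '[[[-0.2,0.5,0],[0,0,0],0],[[-0.15,0.5,0],[0,0,0],0],[[0,0.5,0],[0,0,0],0],[[0,0.4,0],[0,0,0],0],[[0,0.4,0],[0,0,0],0],[[0,0.4,0],[0,0,0],0],[[0,0,0],[0,0,0],0]]'
python3 go.py .522 .104 .164
```

```text
time_s: 3.2
eef_pos: [0.5255, 0.1033, 0.1865]
eef_rot: [0.603, -0.596, 0.367, -0.382]
wrist_force: [-1.0, -0.8, 3.6]
opening: -0.005
pos [0.5255 0.1033 0.1865] t 3.2 open -0.005390977272390699 F [-1.  -0.8  3.6]
cm tool [-0.25  2.25 -0.32]
[[ 0.438  0.023  0.899]
 [-0.899 -0.004  0.438]
 [ 0.014 -1.     0.02 ]]
```

```bash
python3 -m jog '[[[0,0.4,-0.1],[-0.01,0,0.007],0],[[0,0.4,-0.1],[-0.01,0,0.007],0],[[0,0.4,-0.1],[0,0,0],0],[[0,0.3,0],[0,0,0],0],[[0,0.2,0],[0,0,0],0],[[0,0,0],[0,0,0],0]]'
python3 go.py .522 .104 .164
```

```text
time_s: 3.7
eef_pos: [0.5254, 0.1031, 0.1708]
eef_rot: [0.601, -0.598, 0.374, -0.375]
wrist_force: [-0.5, 1.6, 5.5]
opening: 0.002
pos [0.5254 0.1031 0.1708] t 3.7 open 0.00246415876548768 F [-0.5  1.6  5.5]
cm tool [-0.23  0.68 -0.27]
[[ 0.439  0.003  0.899]
 [-0.899  0.003  0.439]
 [-0.001 -1.     0.004]]
```

```bash
python3 -m jog '[[[0,0.2,0],[0,0,0],0],[[0,0.2,0],[0,0,0],0],[[0,0.2,0],[0,0,0],0],[[0,0.1,0],[0,0,0],0],[[0,0,0],[0,0,0],0],[[0,0,0],[0,0,0],0]]'
python3 go.py .522 .104 .164
```

```text
time_s: 4.2
eef_pos: [0.5255, 0.103, 0.1674]
eef_rot: [0.601, -0.599, 0.374, -0.375]
wrist_force: [-2.1, 0.8, 10.8]
opening: -0.003
pos [0.5255 0.103  0.1674] t 4.2 open -0.0028286548879747214 F [-2.1  0.8 10.8]
cm tool [-0.24  0.34 -0.27]
[[ 0.439  0.003  0.898]
 [-0.898  0.002  0.439]
 [-0.    -1.     0.004]]
```

```bash
python3 -m jog '[[[0,0.2,0],[0,0,0],0],[[0,0.2,0],[0,0,0],0],[[0,0.15,0],[0,0,0],0],[[0,0.1,0],[0,0,0],0]]'
python3 go.py .522 .104 .164;python3 -m jog '[[[0,0.05,0],[0,0,0],0],[[0,0.05,0],[0,0,0],0],[[0,0.05,0],[0,0,0],0]]'
python3 go.py .522 .104 .164
```

```text
time_s: 4.53
eef_pos: [0.5255, 0.103, 0.1649]
eef_rot: [0.601, -0.599, 0.373, -0.375]
wrist_force: [-3.4, 0.9, 11.9]
opening: 0.006
pos [0.5255 0.103  0.1649] t 4.5333 open 0.005980423474964442 F [-3.4  0.9 11.9]
cm tool [-0.24  0.09 -0.27]
[[ 0.44   0.004  0.898]
 [-0.898  0.001  0.44 ]
 [ 0.    -1.     0.004]]
time_s: 4.78
eef_pos: [0.5255, 0.1031, 0.1664]
eef_rot: [0.601, -0.599, 0.373, -0.375]
wrist_force: [-4.1, 0.9, 11.4]
opening: 0.0
pos [0.5255 0.1031 0.1664] t 4.7833 open 0.0002282301957605319 F [-4.1  0.9 11.4]
cm tool [-0.24  0.24 -0.27]
[[ 0.44   0.004  0.898]
 [-0.898  0.001  0.44 ]
 [ 0.001 -1.     0.004]]
```

```bash
python3 -m jog '[[[0,0.15,0],[0,0,0],0],[[0,0.15,0],[0,0,0],0],[[0,0.15,0],[0,0,0],0],[[0,0.15,0],[0,0,0],0],[[0,0.15,0],[0,0,0],0],[[0,0.15,0],[0,0,0],0]]'
python3 go.py .522 .104 .164|head -1;python3 -m jog '[[[0,0.12,0],[0,0,0],0],[[0,0.12,0],[0,0,0],0],[[0,0.12,0],[0,0,0],0],[[0,0.12,0],[0,0,0],0],[[0,0.12,0],[0,0,0],0]]'
python3 go.py .522 .104 .164|head -2
```

```text
time_s: 5.28
eef_pos: [0.5254, 0.1031, 0.1639]
eef_rot: [0.601, -0.599, 0.372, -0.375]
wrist_force: [-4.3, 1.1, 12.8]
opening: 0.001
pos [0.5254 0.1031 0.1639] t 5.2833 open 0.0007912072177585735 F [-4.3  1.1 12.8]
time_s: 5.7
eef_pos: [0.5255, 0.1031, 0.164]
eef_rot: [0.601, -0.6, 0.371, -0.376]
wrist_force: [-3.9, 1.0, 13.4]
opening: 0.002
pos [0.5255 0.1031 0.164 ] t 5.7 open 0.002321897132238139 F [-3.9  1.  13.4]
cm tool [-0.24  0.   -0.27]
```

```bash
python3 -m jog '[[[0,0.12,0],[0,0,0],0],[[0,0.12,0],[0,0,0],0],[[0,0.12,0],[0,0,0],0],[[0,0.12,0],[0,0,0],0],[[0,0.12,0],[0,0,0],0],[[0,0.12,0],[0,0,0],0],[[0,0.12,0],[0,0,0],0],[[0,0.12,0],[0,0,0],0],[[0,0.12,0],[0,0,0],0],[[0,0.12,0],[0,0,0],0],[[0,0.12,0],[0,0,0],0],[[0,0.12,0],[0,0,0],0]]'
python3 go.py .522 .104 .164
```

```text
time_s: 6.7
eef_pos: [0.5255, 0.1031, 0.1643]
eef_rot: [0.601, -0.601, 0.37, -0.376]
wrist_force: [-4.4, 1.1, 12.6]
opening: -0.002
pos [0.5255 0.1031 0.1643] t 6.7 open -0.0020956463795957034 F [-4.4  1.1 12.6]
cm tool [-0.24  0.02 -0.27]
[[ 0.444  0.008  0.896]
 [-0.896 -0.004  0.444]
 [ 0.007 -1.     0.005]]
```

```bash
python3 - <<'E'
from bench import imaging
import cv2,numpy as np
a=imaging.camera("side")
cv2.imwrite("pics/c2.png",cv2.resize(a["frame"][140:290,190:340,::-1],None,fx=4,fy=4))
E
```

```text
(no output)
```

View pics/c2.png

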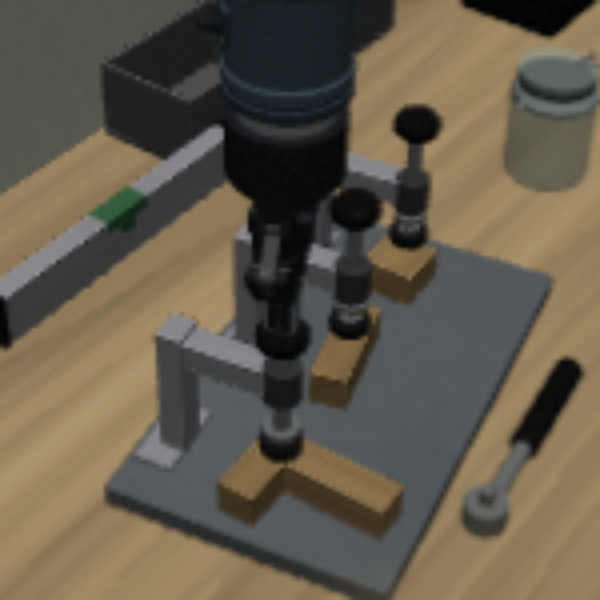

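The foot at (281,440) bears on the joint's corner, the left knob at (281,338) is down, and the other two knobs are up. I'll hold for more than 3 s more.

```bash
for i in 1; do python3 -m jog '[[[0,0.12,0],[0,0,0],0],[[0,0.12,0],[0,0,0],0],[[0,0.12,0],[0,0,0],0],[[0,0.12,0],[0,0,0],0],[[0,0.12,0],[0,0,0],0],[[0,0.12,0],[0,0,0],0],[[0,0.12,0],[0,0,0],0],[[0,0.12,0],[0,0,0],0],[[0,0.12,0],[0,0,0],0],[[0,0.12,0],[0,0,0],0],[[0,0.12,0],[0,0,0],0],[[0,0.12,0],[0,0,0],0]]'; done
python3 -m jog '[[[0,0.12,0],[0,0,0],0],[[0,0.12,0],[0,0,0],0],[[0,0.12,0],[0,0,0],0],[[0,0.12,0],[0,0,0],0],[[0,0.12,0],[0,0,0],0],[[0,0.12,0],[0,0,0],0],[[0,0.12,0],[0,0,0],0],[[0,0.12,0],[0,0,0],0],[[0,0.12,0],[0,0,0],0],[[0,0.12,0],[0,0,0],0],[[0,0.12,0],[0,0,0],0],[[0,0.12,0],[0,0,0],0]]'
python3 -m jog '[[[0,0.12,0],[0,0,0],0],[[0,0.12,0],[0,0,0],0],[[0,0.12,0],[0,0,0],0],[[0,0.12,0],[0,0,0],0],[[0,0.12,0],[0,0,0],0],[[0,0.12,0],[0,0,0],0],[[0,0.12,0],[0,0,0],0],[[0,0.12,0],[0,0,0],0],[[0,0.12,0],[0,0,0],0],[[0,0.12,0],[0,0,0],0],[[0,0.12,0],[0,0,0],0],[[0,0.12,0],[0,0,0],0]]'
python3 go.py .522 .104 .164
```

```text
time_s: 7.75
eef_pos: [0.5255, 0.1031, 0.1643]
eef_rot: [-0.601, 0.601, -0.368, 0.376]
wrist_force: [-4.5, 0.9, 13.3]
opening: -0.003
time_s: 8.75
eef_pos: [0.5255, 0.1031, 0.1643]
eef_rot: [-0.601, 0.602, -0.366, 0.377]
wrist_force: [-5.5, 1.5, 13.0]
opening: 0.004
time_s: 9.75
eef_pos: [0.5255, 0.1031, 0.1642]
eef_rot: [-0.601, 0.603, -0.365, 0.377]
wrist_force: [-3.7, 1.6, 13.1]
opening: 0.001
pos [0.5255 0.1031 0.1642] t 9.75 open 0.0005021161288726603 F [-3.7  1.6 13.1]
cm tool [-0.24  0.02 -0.27]
[[ 0.449  0.014  0.893]
 [-0.893 -0.011  0.449]
 [ 0.016 -1.     0.007]]
```

Before handing in, I'll check that the held target stays put while time passes (camera calls) and that nothing else has moved.

```bash
python3 - <<'E'
from bench import imaging,ctrl
import numpy as np,cv2
for i in range(16): c=imaging.camera("side" if i%2 else "top"); 
o=ctrl.get_obs();print(o["time_s"],o["eef_pos"].round(4),o["wrist_force"].round(1))
s0=np.load("side0.npz")["frame"];d=(np.abs(s0.astype(int)-c["frame"]).max(2)>50).astype(np.uint8)
n,l,s,ce=cv2.connectedComponentsWithStats(d)
print([(s[i].tolist()) for i in range(1,n) if s[i,4]>12])
E
```

```text
10.55 [0.5255 0.1031 0.1642] [-4.7  1.7 12.9]
[[396, 0, 13, 49, 148], [423, 0, 19, 49, 456], [463, 0, 35, 22, 423], [353, 51, 159, 239, 16053], [370, 53, 20, 14, 76], [229, 64, 163, 77, 3097], [415, 73, 12, 8, 60], [306, 77, 18, 3, 21], [269, 82, 33, 11, 226], [418, 95, 46, 53, 925], [405, 108, 12, 16, 134], [318, 115, 7, 6, 25], [326, 114, 12, 8, 53], [431, 117, 5, 4, 13], [262, 140, 11, 5, 31], [247, 155, 32, 57, 946], [265, 214, 3, 6, 15], [263, 222, 5, 7, 27], [254, 224, 5, 5, 15], [255, 243, 11, 13, 89], [425, 291, 87, 88, 2065], [419, 333, 7, 13, 42]]
```

```bash
python3 -c "from bench import ctrl; print(ctrl.hand_in())"
```

```text
the job is handed in; nothing more can be done
None
```

I found the corner joint under the left press and pushed that press's knob down with the closed fingertips. I handed the job in with the arm still holding it down; no verdict is reported.

- **Hold:** From 5.3 s to 10.55 s the fingertips read 164 mm over the table at every check, so the foot's spring was squeezed about 6 mm. The vertical push was about 13 N, against the 12 N expected.
- **Held target:** It did not drift over the last 0.8 s before hand-in, when only the cameras ran.
- **Other presses and objects:** The side picture taken during the hold showed the foot on the joint's corner and the other two knobs up. The last side picture compared with the first showed changes only where the arm and the pressed knob and foot are. I made that check from pixel differences, not by measuring each object.
- **Small deviations:** There was a sideways push of about 4–5 N, and the tool tilted about 1°. The tip was about 3 mm off the knob centre I was aiming for. It stayed on the 38 mm knob.

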